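# Key the cup mould into the jigger head

### The job

Take the plaster cup mould (the taller one with two lugs) from the sloping drying rack and fit it into the cup head of the bench jigger: the two lugs under its shoulder have to go down into the two slots across the head's rim, and since the head may have stopped at any angle, turn the mould there by feel until it drops in. Leave it fully home, upright and released. Plaster chips easily, so do not force it; leave the saucer mould on the rack and everything else where it stands.

Things in the scene. Friction and masses are not known exactly. Their poses are not given: they have to be found in the camera images.
- cup_mould: white plaster mould to be fitted. Origin: centre of its round grip body (60 mm across, 44 mm high), 22 mm above the body's flat underside (the shoulder), 56 mm above the foot's underside. z: along the axis, out of the hollow top. About 0.18 kg. Stands on the rack's slope, so its axis leans 28 degrees. Grip round the body, fingertips above the shoulder, clear of the head's rim
- cup_mould_foot (a point): centre of the underside of the cup mould's foot, axes as cup_mould. The foot is 49 mm across, 34 mm high up to the shoulder, with a 3 mm bevel at its lower edge. Two opposite lugs (along the mould's +y and -y; 9 mm wide, 10 mm high, reaching 29 mm from the axis) hang under the shoulder beside the foot; 24 mm of foot stand below them
- saucer_mould: white plaster mould for a saucer, the other one on the rack: same foot, but a wide low body 74 mm across and 26 mm high, and three lugs; it does not fit the head. Origin: on the axis, 56 mm above the underside of the foot (4 mm below its top). z along its axis. Stays where it is
- drying_rack: fixed wooden rack 262 mm wide (along its y) and 120 mm deep, with two standing places side by side, 136 mm apart, on slats that slope 28 degrees, rising along its +x; a lip along the low edge. Which mould is on which side varies. Origin: centre of its underside on the table; z up
- jigger: bench jigger, fixed: grey base 270 mm long (75 mm in front of the spindle, 195 mm behind it) and 145 mm wide, with the cup head on an upright spindle; a post 160 mm behind the spindle carries the profile arm, swung up and back, 0.44 m high. Origin: on the spindle axis at table level; +x towards the post; z up
- head_rim (a point): centre of the mouth of the cup head, level with its rim, on the spindle axis, 150 mm above the table; z up. It belongs to the fixed base: it does not tell the head's angle. The head is a metal cup 80 mm across, bore 51 mm across and 42 mm deep; two opposite slots, 12 mm wide and 13 mm deep, cut right across the rim, may point any way. The spindle is locked (over 2 N m to turn)
- home (a point): where the cup mould's origin lies when it is home: on the spindle axis, 22 mm above the rim, z up, shoulder on the rim and lugs in the slots. With the lugs off the slots it stands on them 10 mm higher, upright, its foot 24 mm deep in the bore, and can be let go and gripped anew there; turned with light pressure, it sinks when the lugs meet the slots (1.5 mm play on each side of a lug)
- bisque_cup_a: small pale fired bowl, 68 mm across, 48 mm high, standing on the table; origin: centre of its underside. Bystander
- bisque_cup_b: small red-brown fired bowl, 65 mm across, 50 mm high, standing on the table; origin: centre of its underside. Bystander
- wood_rib: flat wooden potter's rib, 52 x 112 x 9 mm, lying on the table; origin: centre of its underside. Bystander
- pot_d: small closed pigment pot, 41 mm across, 50 mm high; origin: centre of its underside. Bystander
- masking_tape: roll of tape, 105 mm across, 20 mm high, lying flat; origin: centre of its underside. Bystander
- brush_1: thin dark paintbrush, 185 mm long, lying on the table; origin: middle of its underside. Bystander

How it is judged:
By the outcome, as a careful person would: the job done as asked, in the order asked, and still so for the second after the job is handed in, with the robot touching nothing.
It also fails if it takes over 67 s, if anything falls off the work surface, if the arm or the gripper's body presses on something with over 40 N, if the wrist force passes 120 N, or if a joint passes its speed limit or range.

### The arm

A 6-joint arm with a two-finger parallel gripper is mounted at the origin on a cart in front of the work surface, level with it; the furniture and walls round the work are solid. World frame = base frame: x ahead of the robot, y to its left, z up, the work surface at z = 0. Lengths are in m, angles in rad, forces in N, time in s.
With the tool pointing down it reaches from about 0.4 to 0.825 m from the base axis. Payload 7 kg.
Tool frame: the origin (TCP) lies midway between the tips of the shut fingers; the grasp point (between the pads) lies hold_point_z behind it (hold_point_z is the distance from the TCP to the grasp point, in m); z points along the fingers, y is the direction in which the jaws open and shut (so a half turn about z gives the same grasp; the last joint's range is limited). The gripper opens to 88 mm and grips with 3 to 60 N. Pads are 19 mm wide; open, the fingers measure 130 mm over their backs; the gripper's body (78 mm by 193 mm) begins 47 mm behind the grasp point.
Start: joints at [-1.062, 0.359, 0.012, 0, -1.224, -0.288], TCP at [0.148, -0.659, 0.205] pointing down, gripper open.
Joint ranges: [-3.07, 3.07], [-1.43, 2.12], [-1.02, 1.25], [-3.03, 1.67], [-3.05, -0], [-3.03, 3.03]. Speed limits (rad/s): [2.39, 2.39, 3.01, 3.14, 3.14, 3.14].

### API

Orientations are given as [roll, pitch, yaw] about the fixed x, y, z axes, in that order (R = Rz(yaw) Ry(pitch) Rx(roll)).
In Python, from station import * gives the robot as it stands. The module is installed in compiled form; this text tells all that it offers.
- The arm moves only by the tool arm_command, never from a script. Its arguments are lists of equal length, an entry for each row: "fingers": the closure, from -1 (fully open) to 1 (shut); "dp": the shift along the world's x, y, z in m, a list of three; "roll": the turn about the world's z in rad. In form: {"fingers": [fingers, ...], "dp": [[x, y, z], ...], "roll": [roll, ...]}. A call has 1 to 8 rows; each row shifts and turns the pose as measured when the row begins; what a row does not reach is not made up. A row lasts 1/10 s, in which the tool goes at most 50 mm and 8.59 degrees, less where a joint would pass 70% of its speed; a pose out of reach is approached as far as the arm can. A call is refused whole if a number of a shift passes 0.05 or a number of a turn 0.15, either way. A call with a gripper value outside its range is refused whole. The fingers move at their own pace and stop on an object; "newtons" is the grip in N (left out, the last holds). Time passes only in rows, so rows that do not move let the fingers close. It gives the time, the measured TCP pose, the force and the opening at its end, in the units of the state.
- get_state(): the state, without advancing time (a new reading comes with each control period).
- grab_frame(name): name is "scene" or "side" or "wrist"; returns the picture (400x640x3 uint8, blue, green, red); there is no depth.
- calibration(name): a dict with "fx", "fy", "cx", "cy" (pixels), "k1" (the pictures are not rectified: a ray, as slopes to the right and down, at radius r is drawn at 1 + k1 r^2 times it, then the intrinsics apply), "R" (3x3) and "t" (3): a world point X has camera coordinates R X + t; the wrist camera has in their place "hand_eye" (4x4, takes a point from camera to tool coordinates, whose origin is the TCP and whose axes are the flange's). Camera axes: x right, y down, z forward; pixel columns grow to the right and rows downward; lengths in m; the calibration is good to about 2 mm. A picture is of the moment at which its call begins: read the wrist's pose just before it. calibration takes no time and is no camera call.
- job_done(): hands the job in, once; it reports no verdict.
The state is a dict: "t": time; "q": joint angles; "qd": joint speeds; "joint_efforts": joint torques, N m; "eef_pos": TCP position; "ee_rot": TCP orientation; "force": force on the tool from outside, world axes, zero at the start; "moment": the same for the moment, N m; "width": finger opening in m.
Only numpy, scipy, OpenCV 4.12 (cv2) and the standard library are available. Lean on these libraries where they do the work, as an engineer would, in place of code of your own. Each camera call takes 0.05 s, during which the arm holds its last target.

## Working session

There is one attempt and no reset: what is moved stays moved. The work goes in short steps, Python scripts to look and compute and a tool call to move; the robot and the scene stay as the last step left them, time stands still between calls to the robot, and variables do not carry over. Pictures are saved under pics/ and viewed, and the job is handed in when it is done.

Besides the shell and the picture viewer there is one more tool, called after "Call:" as a command line: name --pt "numbers of a row" for each row, then --argument value for the rest. arm_command: Moves the arm, as the interface text tells. Its arguments: {"type":"object","properties":{"fingers":{"type":"array"},"dp":{"type":"array"},"roll":{"type":"array"},"newtons":{"type":"number"}},"required":["fingers","dp","roll"]}

```bash
mkdir -p pics; python3 - <<'E'
from station import *
import cv2
s=get_state(); print({k:(s[k]) for k in s})
for n in ["scene","side","wrist"]:
    cv2.imwrite(f"pics/{n}0.png",grab_frame(n)); print(n,calibration(n))
try: print(hold_point_z)
except Exception as e: print(e)
E
```

```text
{'t': 0.0, 'q': array([-1.06192704e+00,  3.59403232e-01,  1.10055548e-02, -3.61728270e-04,
       -1.22406894e+00, -2.88119289e-01]), 'qd': array([ 0.00057389,  0.0006361 , -0.00150627,  0.00041105,  0.00127069,
        0.00046333]), 'joint_efforts': array([-8.01509232e-04, -5.82721961e+01,  2.93053329e+01,  6.99730217e+00,
        6.93382550e-03, -2.18655096e-04]), 'eef_pos': array([ 0.1476615 , -0.65809296,  0.20448685]), 'ee_rot': array([ 3.13989458e+00, -1.48638047e-04, -2.92096573e+00]), 'force': array([ 0.40957396,  0.161255  , -0.18403018]), 'moment': array([ 0.03109758,  0.01949732, -0.03727409]), 'width': 0.08738254570034892}
scene {'fx': 415.16633219134303, 'fy': 415.16633219134303, 'cx': 318.9299237991044, 'cy': 202.09597073709213, 'k1': -0.041243044661334376, 'R': array([[-8.32091641e-01, -5.54637978e-01,  4.63241092e-04],
       [-3.21116173e-01,  4.81070902e-01, -8.15754369e-01],
       [ 4.52225502e-01, -6.78931146e-01, -5.78398301e-01]]), 't': array([0.34648638, 0.26589988, 1.10168644])}
side {'fx': 506.45538398594266, 'fy': 506.45538398594266, 'cx': 314.51571879793295, 'cy': 200.16822031222586, 'k1': -0.11135252458447026, 'R': array([[-0.98660705, -0.1619349 ,  0.01958588],
       [-0.0996884 ,  0.50356627, -0.85818601],
       [ 0.12910748, -0.84864486, -0.51296507]]), 't': array([0.47079084, 0.18016199, 1.40472882])}
wrist {'fx': 300.74638080002245, 'fy': 300.74638080002245, 'cx': 319.75693296060587, 'cy': 201.79068791789834, 'k1': -0.03914201643909004, 'hand_eye': array([[-1.73713107e-03, -9.65206514e-01, -2.61483016e-01,
         7.11415485e-02],
       [ 9.99998443e-01, -1.75815545e-03, -1.53529150e-04,
         2.08371649e-04],
       [-3.11540454e-04, -2.61482875e-01,  9.65208065e-01,
        -1.79899860e-01],
       [ 0.00000000e+00,  0.00000000e+00,  0.00000000e+00,
         1.00000000e+00]])}
0.0188
```

View pics/scene0.png

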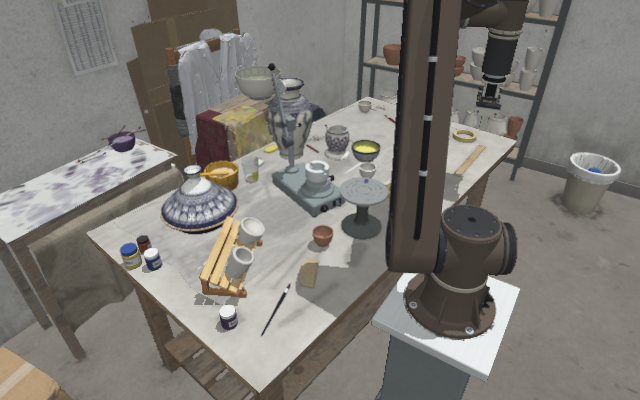

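View pics/side0.png

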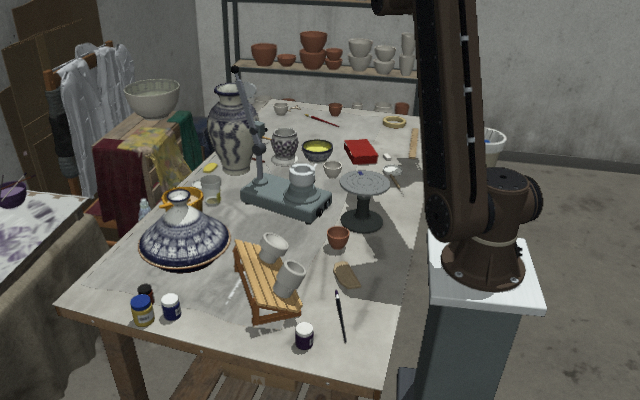

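View pics/wrist0.png

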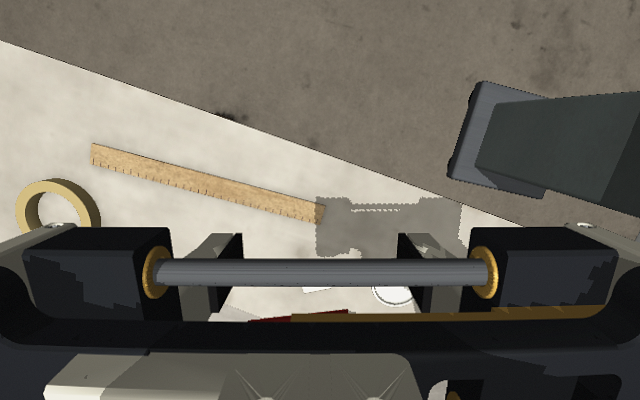

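The scene and side views show the rack with both moulds (scene ≈ (240,250), side ≈ (278,265)) and the jigger head (scene ≈ (317,175), side ≈ (302,175)). I'll zoom in on these.

```bash
cat > h.py <<'E'
import numpy as np, cv2
from station import *
from scipy.spatial.transform import Rotation as Ro
def cam(n,s=None):
    c=calibration(n)
    if n=="wrist":
        H=np.array(c["hand_eye"]); T=np.eye(4); T[:3,:3]=Ro.from_euler('xyz',s["ee_rot"]).as_matrix(); T[:3,3]=s["eef_pos"]
        M=np.linalg.inv(T@H); return c,M[:3,:3],M[:3,3]
    return c,np.array(c["R"]),np.array(c["t"])
def proj(cm,X):
    c,R,t=cm; P=np.atleast_2d(X)@R.T+t; a=P[:,:2]/P[:,2:]; r2=(a**2).sum(1,keepdims=True)
    a=a*(1+c["k1"]*r2); return a*[c["fx"],c["fy"]]+[c["cx"],c["cy"]]
def ray(cm,uv):
    c,R,t=cm; d=(np.array(uv,float)-[c["cx"],c["cy"]])/[c["fx"],c["fy"]]; a=d.copy()
    for _ in range(20): a=d/(1+c["k1"]*(a@a))
    return -R.T@t, R.T@np.array([a[0],a[1],1.])
def atz(cm,uv,z):
    o,d=ray(cm,uv); return o+d*(z-o[2])/d[2]
def tri(rs):
    A=np.zeros((3,3));b=np.zeros(3)
    for o,d in rs:
        d=d/np.linalg.norm(d);P=np.eye(3)-np.outer(d,d);A+=P;b+=P@o
    x=np.linalg.solve(A,b); return x,[np.linalg.norm((np.eye(3)-np.outer(d,d)/(d@d))@(x-o)) for o,d in rs]
E
python3 - <<'E'
import cv2
from h import *
a=cv2.imread("pics/scene0.png");b=cv2.imread("pics/side0.png")
cv2.imwrite("pics/z1.png",cv2.resize(a[130:310,190:370],(760,600)[:2] if 0 else (600,600),interpolation=cv2.INTER_CUBIC))
cv2.imwrite("pics/z2.png",cv2.resize(b[150:330,200:380],(600,600),interpolation=cv2.INTER_CUBIC))
for n in("scene","side"):
    c,R,t=cam(n); print(n,-R.T@t)
sc=cam("scene");si=cam("side")
print("head approx",tri([ray(sc,(317,166)),ray(si,(302,167))]))
print("rack", [atz(sc,p,0) for p in((202,292),(244,297))])
E
```

```text
scene [-0.12451753  0.81222705  0.85396204]
side [0.30108462 1.17762986 0.86596846]
head approx (array([ 0.54909512, -0.18697672,  0.15162373]), [np.float64(0.0032291907606226827), np.float64(0.0032291907606226233)])
rack [array([0.57336041, 0.34107551, 0.        ]), array([0.46582455, 0.29009377, 0.        ])]
```

View pics/z1.png

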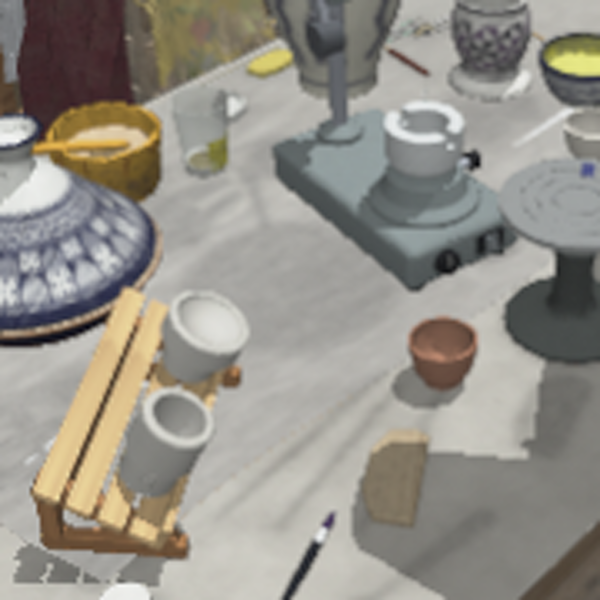

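View pics/z2.png

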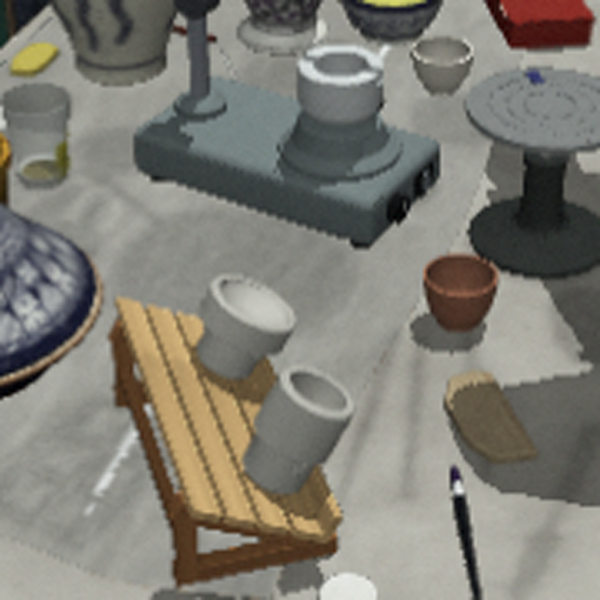

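```bash
python3 - <<'E'
from h import *
sc=cam("scene");si=cam("side")
z1=lambda u,v:(190+u*.3,130+v*.3); z2=lambda u,v:(200+u*.3,150+v*.3)
np.set_printoptions(precision=3,suppress=True)
for n,a,b in [("post base",(340,130),(200,103)),("head top c",(426,122),(341,63)),("cup top c",(177,415),(318,393)),("saucer top c",(208,318),(252,303))]:
    x,e=tri([ray(sc,z1(*a)),ray(si,z2(*b))]); print(n,x,e)
print("base corners z.06",[atz(sc,z1(*p),.05) for p in((275,150),(415,270),(515,220))])
print("vase top",tri([ray(sc,(291,85)),ray(si,(232,90))]), "profile top",tri([ray(sc,(272,67)),ray(si,(236,72))]))
print("disc",tri([ray(sc,z1(572,205)),ray(si,z2(540,100))]),"bowl", tri([ray(sc,z1(443,340)),ray(si,z2(460,275))]))
for p in ((37,490),(130,292),(45,540),(185,550),(238,378)): print(p,atz(sc,z1(*p),0.0),atz(sc,z1(*p),.1))
E
```

```text
post base [ 0.701 -0.246  0.058] [np.float64(0.000801676171263952), np.float64(0.0008016761712638739)]
head top c [ 0.55  -0.193  0.144] [np.float64(0.0013495021888934218), np.float64(0.0013495021888935757)]
cup top c [0.483 0.255 0.118] [np.float64(0.0005244614398380082), np.float64(0.0005244614398381895)]
saucer top c [0.56  0.134 0.101] [np.float64(0.0004955211717821433), np.float64(0.0004955211717820599)]
base corners z.06 [array([ 0.742, -0.18 ,  0.05 ]), array([ 0.488, -0.082,  0.05 ]), array([ 0.451, -0.21 ,  0.05 ])]
vase top (array([ 0.847, -0.448,  0.293]), [np.float64(0.0016918503117082412), np.float64(0.0016918503117083056)]) profile top (array([ 0.761, -0.238,  0.428]), [np.float64(0.002764587548723817), np.float64(0.0027645875487237346)])
disc (array([ 0.36 , -0.153,  0.142]), [np.float64(0.006017540065955676), np.float64(0.006017540065955702)]) bowl (array([ 0.412, -0.015,  0.044]), [np.float64(0.0012680419367395734), np.float64(0.0012680419367395997)])
(37, 490) [0.618 0.303 0.   ] [0.531 0.362 0.1  ]
(130, 292) [0.746 0.054 0.   ] [0.644 0.143 0.1  ]
(45, 540) [0.57  0.339 0.   ] [0.489 0.394 0.1  ]
(185, 550) [0.467 0.282 0.   ] [0.398 0.345 0.1  ]
(238, 378) [ 0.569  0.095 -0.   ] [0.488 0.179 0.1  ]
```

Call:
arm_command --fingers '[-1,-1,-1,-1,-1,-1,-1,-1]' --pt "0 0 0.05" --pt "0 0 0.05" --pt "0.02 0.02 0.04" --pt "0.035 0.035 0.01" --pt "0.035 0.035 0" --pt "0.035 0.035 0" --pt "0.035 0.035 0" --pt "0.035 0.035 0" --roll '[0,0,0,0,0,0,0,0]' --newtons 10

```text
t: 0.95
eef_pos: [0.341, -0.4584, 0.3548]
ee_rot: [3.131, -0.001, -2.931]
force: [1.0, -0.6, 0.8]
width: 0.0876
```

Call:
arm_command --fingers '[-1,-1,-1,-1,-1,-1,-1,-1]' --pt "0.03 0.04 0" --pt "0.03 0.04 0" --pt "0.03 0.04 0" --pt "0.03 0.04 0" --pt "0.03 0.04 0" --pt "0.03 0.04 0" --pt "0.02 0.02 0" --pt "0 0 0" --roll '[0,0,0,0,0,0,0,0]'

```text
t: 1.75
eef_pos: [0.5421, -0.1909, 0.3531]
ee_rot: [3.129, -0.002, -2.925]
force: [0.2, -1.1, 0.5]
width: 0.0881
```

```bash
python3 - <<'E'
from h import *
s=get_state(); print(s["eef_pos"],s["ee_rot"],s["q"],s["t"])
im=grab_frame("wrist"); cv2.imwrite("pics/w1.png",im)
np.save("w1.npy",np.r_[s["eef_pos"],s["ee_rot"]])
p=proj(cam("wrist",s),[[.55,-.19,.15]]); print(p)
u,v=p[0].astype(int); c=im[max(0,v-80):v+80,u-100:u+100]; print(max(0,v-80),u-100)
cv2.imwrite("pics/w1z.png",cv2.resize(c,None,fx=4,fy=4,interpolation=cv2.INTER_CUBIC)[:600])
E
```

```text
[ 0.54207803 -0.19089093  0.35310814] [ 3.12884707e+00 -1.62670044e-03 -2.92535919e+00] [-0.00722559  0.13930764  0.05282808 -0.01210894 -1.48873362 -1.3463284 ] 1.75
[[316.97550047 183.69065588]]
103 216
```

View pics/w1z.png

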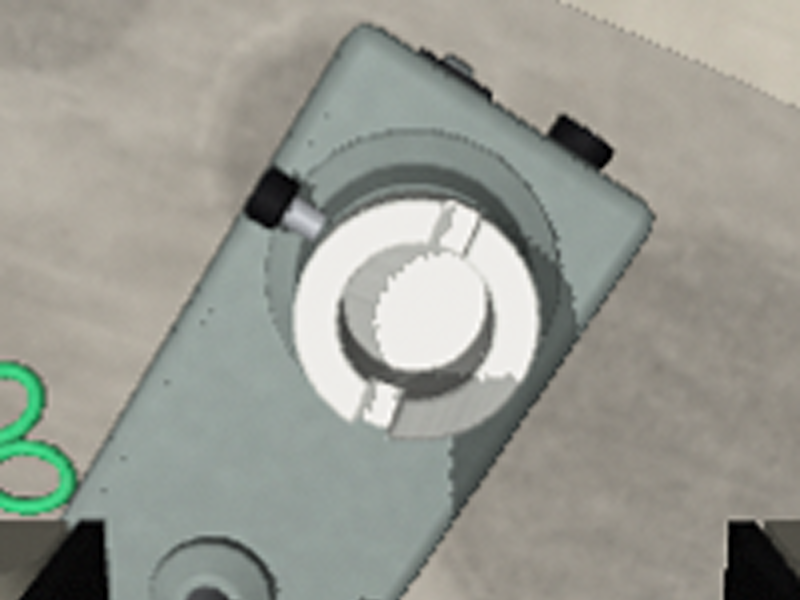

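The wrist view shows the head rim centred near zoom (417,317), with slots at (460,225) and (382,405).

```bash
python3 - <<'E'
from h import *
a=np.load("w1.npy"); s=dict(eef_pos=a[:3],ee_rot=a[3:]); cm=cam("wrist",s)
f=lambda u,v:(216+u/4-.4,103+v/4-.4)
P=[atz(cm,f(*p),.15) for p in((417,317),(460,215),(380,415),(293,317),(541,317),(417,197),(417,437))]
for p in P: print(p)
d=P[1]-P[2]; print("slot angle",np.degrees(np.arctan2(d[1],d[0])), "diam",np.linalg.norm(P[3]-P[4]),np.linalg.norm(P[5]-P[6]))
# refine: circle fit by reprojecting
sc=cam("scene");si=cam("side")
print(proj(sc,P[0]),proj(si,P[0]))
E
```

```text
[ 0.54683882 -0.18686895  0.15      ]
[ 0.51176796 -0.18054233  0.15      ]
[ 0.58167036 -0.19181667  0.15      ]
[ 0.5552719  -0.22612682  0.15      ]
[ 0.53836109 -0.14750775  0.15      ]
[ 0.50911439 -0.19508913  0.15      ]
[ 0.58654733 -0.17821634  0.15      ]
slot angle 170.83784223928944 diam 0.08041724576796207 0.07924993210455888
[[317.48994138 165.65687627]] [[302.96550535 168.57270655]]
```

Call:
arm_command --fingers '[-1,-1,-1,-1,-1,-1,-1,-1]' --pt "0 0.045 0" --pt "0 0.05 0" --pt "0 0.05 0" --pt "-0.005 0.05 0" --pt "-0.01 0.05 0" --pt "-0.01 0.05 0" --pt "-0.01 0.05 0" --pt "-0.01 0.05 0" --roll '[0.03,0.05,0.05,0.05,0.05,0.02,0,0]'

```text
t: 2.6
eef_pos: [0.4924, 0.1962, 0.3524]
ee_rot: [3.13, -0.004, -2.682]
force: [0.5, 0.1, 0.1]
width: 0.0877
```

Call:
arm_command --fingers '[-1,-1,-1]' --pt "0 0.045 0" --pt "0 0.02 0" --pt "0 0 0" --roll '[0,0,0]'

```text
t: 2.9
eef_pos: [0.4904, 0.2655, 0.3524]
ee_rot: [3.129, -0.004, -2.679]
force: [0.4, -0.2, 0.1]
width: 0.0876
```

```bash
python3 - <<'E'
from h import *
s=get_state(); print(s["eef_pos"],s["ee_rot"],s["q"],s["t"])
im=grab_frame("wrist"); cv2.imwrite("pics/w2.png",im)
np.save("w2.npy",np.r_[s["eef_pos"],s["ee_rot"]])
p=proj(cam("wrist",s),[[.492,.26,.0986]]); print(p)
u,v=p[0].astype(int); v0=max(0,v-75);u0=u-100; print(u0,v0)
cv2.imwrite("pics/w2z.png",cv2.resize(im[v0:v0+150,u0:u0+200],None,fx=4,fy=4,interpolation=cv2.INTER_CUBIC))
E
```

```text
[0.49042982 0.26554334 0.35238053] [ 3.12945994 -0.00433604 -2.67914654] [ 0.83750473  0.10660728  0.01366455 -0.012934   -1.47745121 -1.94467825] 2.9
[[313.43500024 170.99586143]]
213 95
```

View pics/w2z.png

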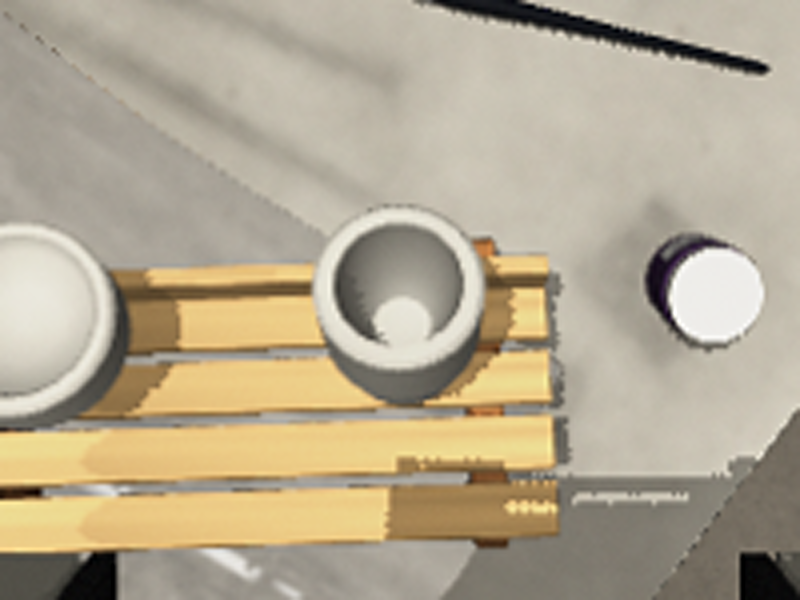

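View pics/w2.png

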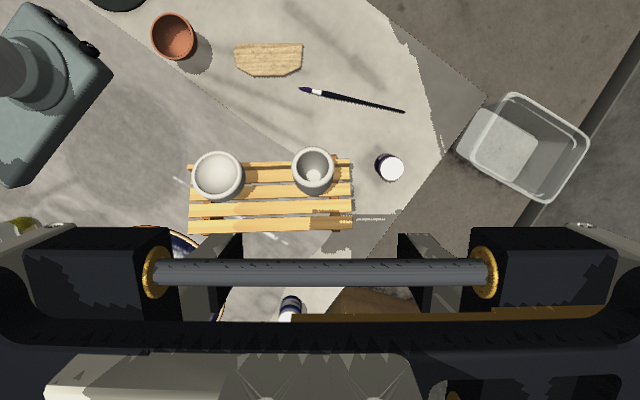

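```bash
python3 - <<'E'
from h import *
np.set_printoptions(precision=4,suppress=True)
a=np.load("w2.npy"); s=dict(eef_pos=a[:3],ee_rot=a[3:]); cm=cam("wrist",s)
sc=cam("scene");si=cam("side")
f=lambda u,v:(213+u/4-.4,95+v/4-.4)
z1=lambda u,v:(190+u*.3,130+v*.3); z2=lambda u,v:(200+u*.3,150+v*.3)
for p,q,z in [((0,552),(555,538),.09),((0,428),(548,402),.06),((0,485),(553,467),.07)]:
    d=atz(cm,f(*q),z)-atz(cm,f(*p),z); print("racky ang",np.degrees(np.arctan2(d[1],d[0])),d)
R=[ray(cm,f(399,288)),ray(sc,z1(177,415)),ray(si,z2(318,393))]
x,e=tri(R); print("top",x,e); x,e=tri(R[:1]+R[2:]);print(x,e)
th=np.radians(28.2)
from scipy.optimize import least_squares
# fit rim circle tilted
E
```

```text
racky ang 117.71894459594914 [-0.1011  0.1925  0.    ]
racky ang 119.0026564867752 [-0.1081  0.1949  0.    ]
racky ang 118.14306898534831 [-0.1052  0.1966  0.    ]
top [0.4839 0.2548 0.1178] [np.float64(0.0003873321674390492), np.float64(0.00042953769971788234), np.float64(0.0007500244975640973)]
[0.4839 0.2547 0.1173] [np.float64(0.0005203969273892012), np.float64(0.0005203969273890071)]
```

Call:
arm_command --fingers '[-1,-1,-1,-1,-1,-1,-1]' --pt "0 -0.007 0" --pt "0 0 -0.04" --pt "0 0 -0.05" --pt "0 0 -0.05" --pt "0 0 -0.045" --pt "0 0 -0.02" --pt "0 0 0" --roll '[0.03,0,0,0,0,0,0]'

```text
t: 3.65
eef_pos: [0.4927, 0.2434, 0.1449]
ee_rot: [3.13, 0.002, -2.66]
force: [0.8, -1.1, 0.1]
width: 0.0877
```

```bash
python3 - <<'E'
from h import *
s=get_state(); print(s["eef_pos"],s["ee_rot"],s["t"])
cm=cam("wrist",s); print(proj(cm,[[.4839,.2548,.1176],[.4905,.2584,.1035]]), proj(cm,[s["eef_pos"]]))
im=grab_frame("wrist"); cv2.imwrite("pics/w3.png",im)
E
```

```text
[0.49270062 0.24338    0.14491059] [ 3.12977187e+00  2.44456111e-03 -2.65998772e+00] 3.65
[[338.37817679 218.10118372]
 [337.10118968 221.553009  ]] [[319.20659167 235.4551592 ]]
```

View pics/w3.png

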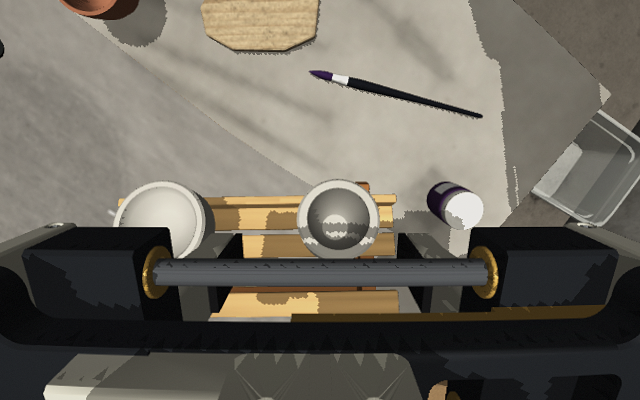

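The picture shows the mould top centred at (338,217), against (338,218) predicted, so the measurement holds. The TCP is off by 15 mm in y and needs correcting before I descend.

Call:
arm_command --fingers '[-1,-1,-1,-1]' --pt "-0.002 0.015 0" --pt "0 0 0" --pt "0 0 -0.02" --pt "0 0 -0.01" --roll '[0.012,0,0,0]'

```text
t: 4.1
eef_pos: [0.4961, 0.2617, 0.1243]
ee_rot: [3.127, 0.017, -2.648]
force: [-0.4, -0.7, 0.1]
width: 0.0877
```

Call:
arm_command --fingers '[-1,-1,-1,-1]' --pt "-0.005 -0.003 -0.01" --pt "0 0 -0.02" --pt "0 0 -0.01" --pt "0 0 0" --roll '[0,0,0,0]'

```text
t: 4.5
eef_pos: [0.4913, 0.2593, 0.0849]
ee_rot: [3.127, 0.021, -2.647]
force: [-0.9, -0.1, 0.2]
width: 0.0872
```

Call:
arm_command --fingers '[1,1,1,1,1,1]' --pt "0 0 0" --pt "0 0 0" --pt "0 0 0" --pt "0 0 0" --pt "0 0 0" --pt "0 0 0" --roll '[0,0,0,0,0,0]' --newtons 8

```text
t: 5.1
eef_pos: [0.4925, 0.2603, 0.0876]
ee_rot: [3.126, 0.024, -2.647]
force: [0.3, 0.5, -3.1]
width: 0.0597
```

Call:
arm_command --fingers '[1,1,1,1,1,1]' --pt "0 0 0.01" --pt "0 0 0.02" --pt "0 0 0.03" --pt "0 0 0.03" --pt "0 0 0.01" --pt "0 0 0" --roll '[0,0,0,0,0,0]'

```text
t: 5.7
eef_pos: [0.4907, 0.2586, 0.1922]
ee_rot: [3.127, 0.021, -2.647]
force: [-0.3, 0.1, -2.5]
width: 0.0599
```

```bash
cat > look.py <<'E'
import sys
from h import *
tag=sys.argv[1]; s=get_state(); print(s["eef_pos"],s["ee_rot"],s["force"],s["moment"],s["width"],s["q"],s["t"])
t=[]
for n in sys.argv[2:]:
    im=grab_frame(n); cm=cam(n,s); u,v=proj(cm,[s["eef_pos"]])[0].astype(int)
    u0=min(max(0,u-75),490);v0=min(max(0,v-75),250); c=im[v0:v0+150,u0:u0+150]; print(n,u0,v0)
    cv2.imwrite(f"pics/{n}_{tag}.png",im)
    t.append(cv2.resize(c,(400,400),interpolation=cv2.INTER_CUBIC))
cv2.imwrite(f"pics/{tag}.png",np.hstack(t))
E
python3 look.py L1 scene side
```

```text
[0.49067684 0.25860016 0.19224839] [ 3.12671688  0.02053228 -2.64712598] [-0.29583767  0.05365173 -2.46440444] [-0.05219144  0.08401382  0.05861865] 0.05988205823216554 [ 0.83258306  0.15749868 -0.28924717 -0.00810633 -1.0997602  -1.90516898] 5.7
scene 161 157
side 216 167
```

View pics/L1.png

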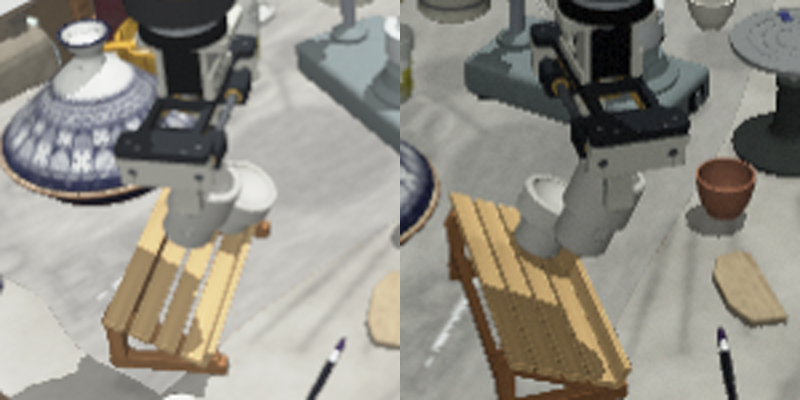

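The mould is lifted and still leans in the grip. I'll carry it over the head with clearance.

Call:
arm_command --fingers '[1,1,1,1,1,1,1,1]' --pt "0 0 0.03" --pt "0 0 0.03" --pt "0 -0.02 0" --pt "0.006 -0.035 0" --pt "0.006 -0.04 0" --pt "0.006 -0.04 0" --pt "0.006 -0.04 0" --pt "0.006 -0.04 0" --roll '[0,0,0,0,0,0,0,0]'

```text
t: 6.6
eef_pos: [0.5124, 0.0352, 0.2358]
ee_rot: [3.127, -0.005, -2.641]
force: [0.3, 0.4, -1.3]
width: 0.06
```

Call:
arm_command --fingers '[1,1,1,1,1,1,1,1]' --pt "0.006 -0.04 0" --pt "0.006 -0.04 0" --pt "0.006 -0.04 0" --pt "0.006 -0.04 0" --pt "0.006 -0.03 0" --pt "0 -0.015 0" --pt "0 0 0" --pt "0 0 0" --roll '[0,0,0,0,0,0,0,0]'

```text
t: 7.4
eef_pos: [0.5312, -0.1858, 0.2173]
ee_rot: [3.113, -0.028, -2.65]
force: [0.2, 0.5, -1.7]
width: 0.0597
```

```bash
python3 look.py L2 scene side
```

```text
[ 0.53122602 -0.18580397  0.21731248] [ 3.1129999  -0.0277859  -2.64980291] [ 0.1521604   0.45814742 -1.68206167] [-0.03463112 -0.07406577  0.06680961] 0.05966125777547026 [ 0.00211571  0.19380149 -0.18327759 -0.01290255 -1.23170921 -1.07699664] 7.4
scene 246 74
side 233 74
```

View pics/L2.png

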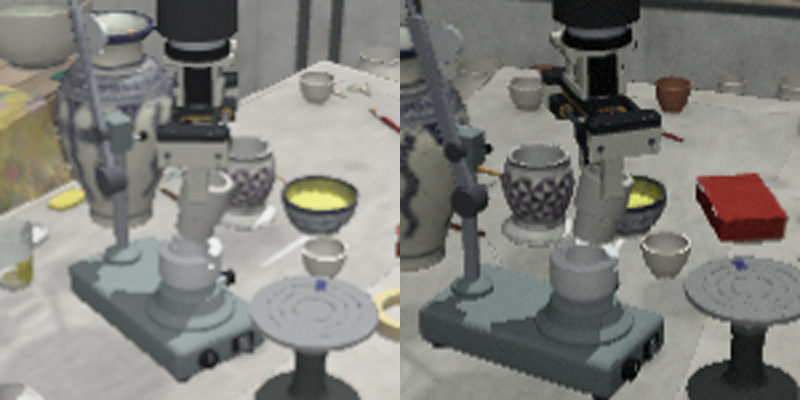

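In both views the mould (side zoom ≈ (600,205)) now leans much less, so the grip lets it pivot. I'll ease the grip slightly and see whether it hangs upright.

Call:
arm_command --fingers '[1,1,1,1]' --pt "0 0 0" --pt "0 0 0" --pt "0 0 0" --pt "0 0 0" --roll '[0,0,0,0]' --newtons 5

```text
t: 7.9
eef_pos: [0.5318, -0.1824, 0.2181]
ee_rot: [3.114, -0.026, -2.644]
force: [-0.7, -0.6, -2.3]
width: 0.0598
```

```bash
python3 look.py L3 scene side; python3 - <<'E'
import cv2
a=cv2.imread("pics/side_L3.png");cv2.imwrite("pics/L3z.png",cv2.resize(a[110:200,260:360],(800,600)[:2] if 0 else (660,594),interpolation=cv2.INTER_CUBIC))
E
```

```text
[ 0.53180466 -0.18237143  0.2181062 ] [ 3.11361101 -0.02628701 -2.64437368] [-0.74984968 -0.63876452 -2.29705304] [-0.03636323 -0.14808657  0.030761  ] 0.05981279406457678 [ 0.00843034  0.19135453 -0.18439363 -0.01311314 -1.23142029 -1.07778521] 7.9
scene 245 74
side 232 74
```

View pics/L3.png

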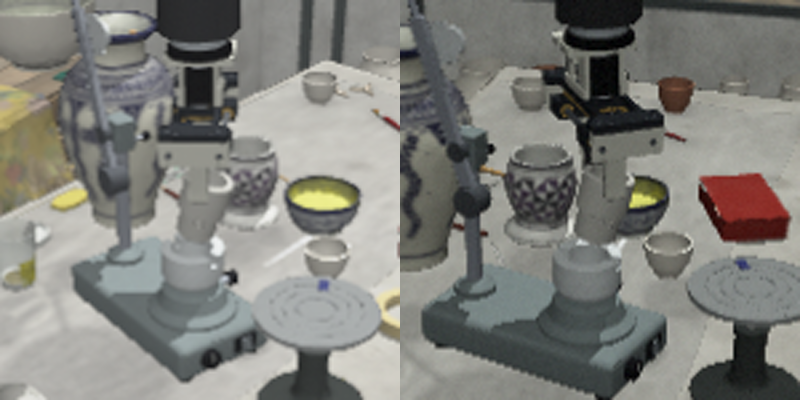

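View pics/L3z.png

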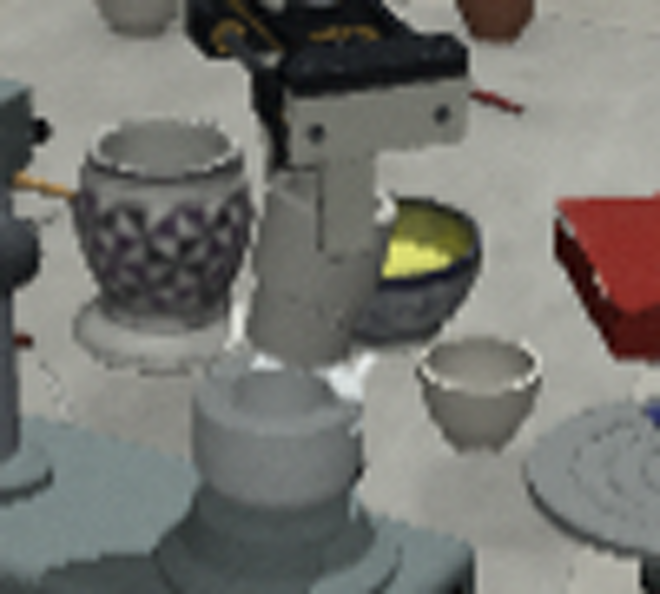

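The mould has swung to about 10° of lean (L3z: body edge from (275,180) to (250,340)), just above the head at (280,380). I'll centre the foot over the bore and go down gently, using the bore to straighten it.

Call:
arm_command --fingers '[1,1,1,1,1]' --pt "0.004 -0.01 0" --pt "0 0 0" --pt "0 0 -0.008" --pt "0 0 -0.006" --pt "0 0 0" --roll '[0,0,0,0,0]'

```text
t: 8.5
eef_pos: [0.5362, -0.1934, 0.2028]
ee_rot: [3.114, -0.026, -2.645]
force: [-0.3, 0.3, -2.1]
width: 0.0599
```

```bash
python3 look.py L4 scene side; python3 - <<'E'
import cv2,numpy as np
a=cv2.imread("pics/side_L4.png");b=cv2.imread("pics/scene_L4.png")
r=lambda c:cv2.resize(c,(390,500),interpolation=cv2.INTER_CUBIC)
cv2.imwrite("pics/L4z.png",np.hstack([r(b[100:200,278:356]),r(a[105:205,262:340])]))
E
```

```text
[ 0.53615731 -0.19339499  0.20283285] [ 3.11358526 -0.02591517 -2.64485346] [-0.32768798  0.33761791 -2.08968536] [-0.0124391  -0.11559486 -0.08327498] 0.05991490055574949 [-0.01179931  0.21402267 -0.19117587 -0.01270323 -1.20189485 -1.05782499] 8.5
scene 246 76
side 231 77
```

View pics/L4z.png

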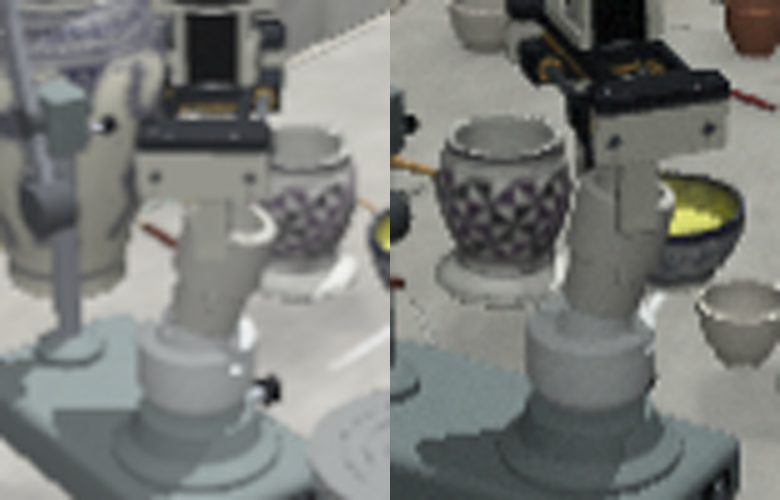

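```bash
cat > ov.py <<'E'
import sys
from h import *
def circ(c,r,n):
    n=n/np.linalg.norm(n); a=np.cross(n,[0,1,.01]);a/=np.linalg.norm(a);b=np.cross(n,a)
    t=np.linspace(0,2*np.pi,60)[:,None]; return c+r*(np.cos(t)*a+np.sin(t)*b)
def overlay(tag,s,th,hup,out):
    R=Ro.from_euler('xyz',s["ee_rot"]).as_matrix(); P=s["eef_pos"]-.0188*R[:,2]
    tx=R[:,0]; up=-R[:,2]; n=np.cos(th)*up+np.sin(th)*tx
    O=P-hup*n; t=[]
    for nm in("scene","side"):
        im=cv2.imread(f"pics/{nm}_{tag}.png"); cm=cam(nm); u,v=proj(cm,[[.5468,-.187,.17]])[0].astype(int)
        u0,v0=u-45,v-50; c=cv2.resize(im[v0:v0+100,u0:u0+78],(390,500),interpolation=cv2.INTER_CUBIC)
        for C,col in [(circ(O+.022*n,.03,n),(0,0,255)),(circ(O-.022*n,.03,n),(0,0,255)),(circ(O-.053*n,.0245,n),(0,255,0)),(circ(np.array([.5468,-.187,.15]),.0255,np.array([0,0,1.])),(255,0,0)),(circ(np.array([.5468,-.187,.15]),.04,np.array([0,0,1.])),(255,0,0))]:
            p=(proj(cm,C)-[u0,v0]+.5)*5; cv2.polylines(c,[p.astype(np.int32)],True,col,1)
        t.append(c)
    cv2.imwrite(out,np.hstack(t))
E
python3 - <<'E'
from ov import *
overlay("L4",get_state(),np.radians(14),.007,"pics/ov4.png")
E
```

```text
(no output)
```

View pics/ov4.png

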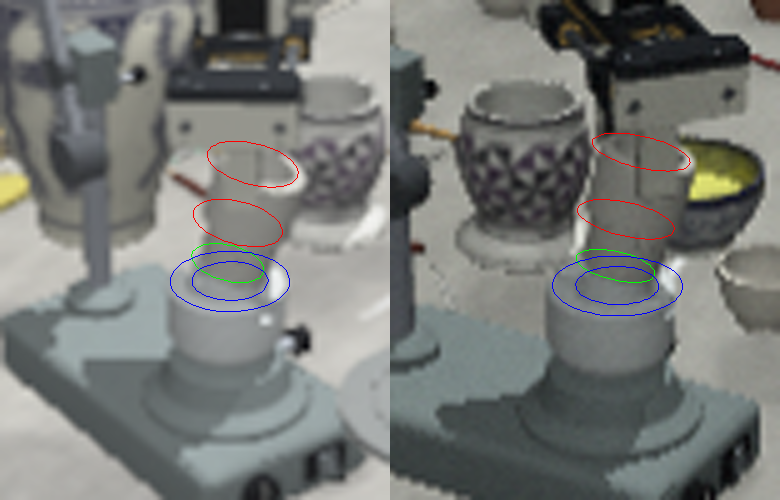

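```bash
python3 - <<'E'
from ov import *
t=[]
for nm in("scene","side"):
    im=cv2.imread(f"pics/{nm}_L4.png"); cm=cam(nm); u,v=proj(cm,[[.5468,-.187,.17]])[0].astype(int)
    t.append(cv2.resize(im[v-35:v+25,u-25:u+20],(400,533),interpolation=cv2.INTER_LANCZOS4)); print(u-25,v-35)
m=np.hstack(t); m=cv2.convertScaleAbs(m,alpha=1.4,beta=-40); cv2.imwrite("pics/L4b.png",m)
E
```

```text
292 125
278 127
```

View pics/L4b.png

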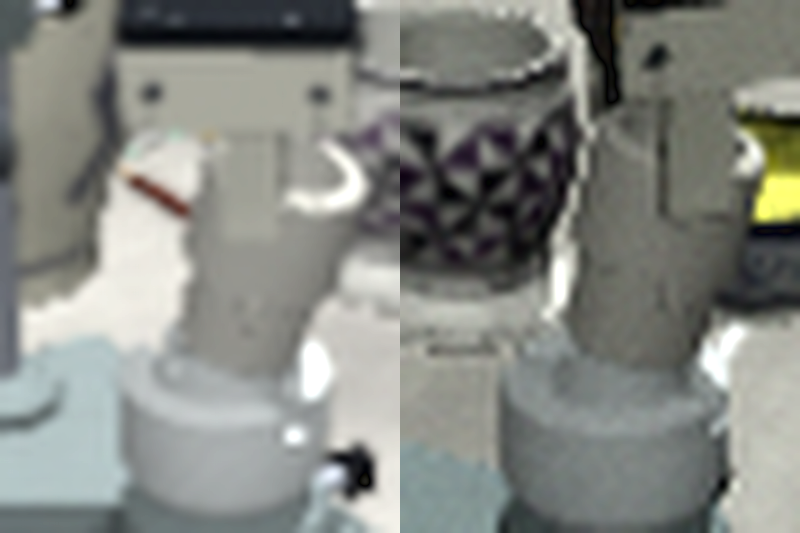

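```bash
python3 - <<'E'
from h import *
sc=cam("scene");si=cam("side")
print(tri([ray(sc,(292+240/8.89,125+352/8.89)),ray(si,(278+238/8.89,127+345/8.89))]))
print(proj(sc,[[.5468,-.187,.15],[.5468,-.187,.16]]),proj(si,[[.5468,-.187,.15],[.5468,-.187,.16]]))
E
```

```text
(array([ 0.54081775, -0.18675794,  0.15820591]), [np.float64(0.0018274293040498636), np.float64(0.0018274293040497023)])
[[317.52138198 165.64364602]
 [317.51694903 163.04569128]] [[302.9856467  168.55467475]
 [303.01237805 165.65386777]]
```

The foot is centred near (0.541, -0.187), a few mm short of the bore axis in x, and a lug mark shows at scene zoom (250,315), so the lugs lie at about 120° against slots at 171°. I'll nudge in x and lower while watching the force.

Call:
arm_command --fingers '[1,1,1,1]' --pt "0.004 0.001 0" --pt "0 0 -0.004" --pt "0 0 -0.005" --pt "0 0 0" --roll '[0,0,0,0]'

```text
t: 9.0
eef_pos: [0.5413, -0.1922, 0.1944]
ee_rot: [3.115, -0.025, -2.644]
force: [-0.2, -0.4, -2.1]
width: 0.0598
```

Call:
arm_command --fingers '[1,1,1]' --pt "0 0 -0.004" --pt "0 0 -0.004" --pt "0 0 0" --roll '[0,0,0]'

```text
t: 9.3
eef_pos: [0.5415, -0.192, 0.1857]
ee_rot: [3.115, -0.024, -2.644]
force: [-0.4, 0.5, -1.7]
width: 0.0596
```

Call:
arm_command --fingers '[1,1,1]' --pt "0 0 -0.003" --pt "0 0 -0.003" --pt "0 0 0" --roll '[0,0,0]'

```text
t: 9.6
eef_pos: [0.5417, -0.1917, 0.1794]
ee_rot: [3.115, -0.023, -2.644]
force: [0.7, 1.2, -2.6]
width: 0.0596
```

```bash
python3 look.py L5 scene side;python3 - <<'E'
from ov import *
t=[]
for nm in("scene","side"):
    im=cv2.imread(f"pics/{nm}_L5.png"); cm=cam(nm); u,v=proj(cm,[[.5468,-.187,.17]])[0].astype(int)
    t.append(cv2.resize(im[v-35:v+25,u-25:u+20],(400,533),interpolation=cv2.INTER_LANCZOS4)); print(u-25,v-35)
m=np.hstack(t); m=cv2.convertScaleAbs(m,alpha=1.4,beta=-40); cv2.imwrite("pics/L5b.png",m)
E
```

```text
[ 0.54166133 -0.19174154  0.17942178] [ 3.11491509 -0.02341627 -2.64399649] [ 0.69305808  1.20922699 -2.58357829] [ 0.32504611 -0.34796612 -0.02671838] 0.059627371192594376 [-0.00873435  0.23656427 -0.21684473 -0.01311654 -1.15083336 -1.05922985] 9.6
scene 244 82
side 230 84
292 125
278 127
```

View pics/L5b.png

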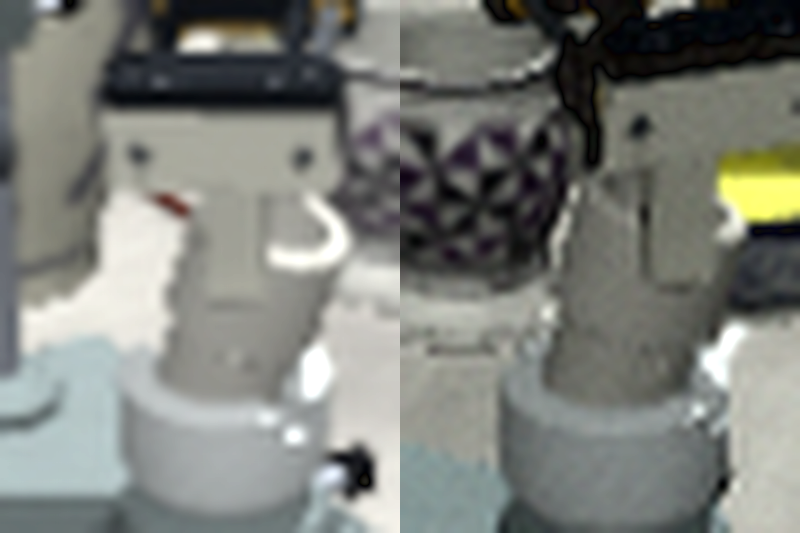

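The foot is inside the bore with a light side contact. Next I'll bring the grip over the spindle axis to straighten the mould while lowering.

Call:
arm_command --fingers '[1,1,1]' --pt "0.002 0.002 0" --pt "0.001 0.001 -0.002" --pt "0 0 0" --roll '[0,0,0]'

```text
t: 10.0
eef_pos: [0.545, -0.189, 0.1777]
ee_rot: [3.116, -0.024, -2.644]
force: [-0.0, -0.5, -3.1]
width: 0.0598
```

Call:
arm_command --fingers '[1,1,1]' --pt "0.001 0.001 -0.002" --pt "0.001 0.001 -0.002" --pt "0 0 0" --roll '[0,0,0]'

```text
t: 10.3
eef_pos: [0.5479, -0.1874, 0.1742]
ee_rot: [3.117, -0.023, -2.644]
force: [-0.8, -0.8, -2.2]
width: 0.0596
```

```bash
cat > z.py <<'E'
import sys
from ov import *
tag=sys.argv[1]; s=get_state(); print(s["force"].round(2),s["moment"].round(2),s["q"].round(2))
t=[]
for nm in("scene","side"):
    im=grab_frame(nm); cv2.imwrite(f"pics/{nm}_{tag}.png",im); cm=cam(nm); u,v=proj(cm,[[.5468,-.187,.17]])[0].astype(int)
    t.append(cv2.resize(im[v-35:v+25,u-25:u+20],(400,533),interpolation=cv2.INTER_LANCZOS4))
m=np.hstack(t); m=cv2.convertScaleAbs(m,alpha=1.4,beta=-40); cv2.imwrite(f"pics/{tag}b.png",m)
E
python3 z.py L6
```

```text
[-0.76 -0.85 -2.24] [-0.13 -0.34  0.03] [ 0.    0.25 -0.22 -0.01 -1.14 -1.07]
```

View pics/L6b.png

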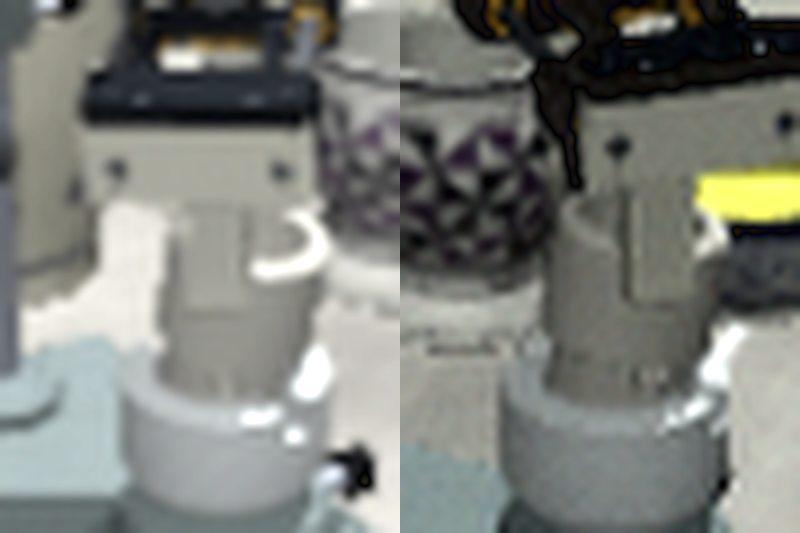

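It is nearly upright, and the lugs are just above the rim (scene (225,380), side (650,375)). Next I'll lower until they touch.

Call:
arm_command --fingers '[1,1,1]' --pt "0 0 -0.002" --pt "0 0 -0.002" --pt "0 0 0" --roll '[0,0,0]'

```text
t: 10.7
eef_pos: [0.5489, -0.1873, 0.1712]
ee_rot: [3.119, -0.02, -2.643]
force: [0.4, -0.1, -1.6]
width: 0.0597
```

Call:
arm_command --fingers '[1,1,1]' --pt "-0.001 0 -0.002" --pt "0 0 -0.002" --pt "0 0 0" --roll '[0,0,0]'

```text
t: 11.0
eef_pos: [0.5494, -0.1872, 0.1689]
ee_rot: [3.121, -0.017, -2.643]
force: [0.2, 0.2, -0.8]
width: 0.0596
```

Call:
arm_command --fingers '[1,1,1]' --pt "-0.002 0 -0.001" --pt "0 0 -0.001" --pt "0 0 0" --roll '[0,0,0]'

```text
t: 11.3
eef_pos: [0.5491, -0.1871, 0.1682]
ee_rot: [3.124, -0.013, -2.642]
force: [1.1, 1.1, 0.0]
width: 0.06
```

```bash
python3 z.py L7
```

```text
[1.07 1.12 0.01] [ 0.1  -0.61 -0.05] [ 0.    0.25 -0.23 -0.01 -1.11 -1.07]
```

View pics/L7b.png

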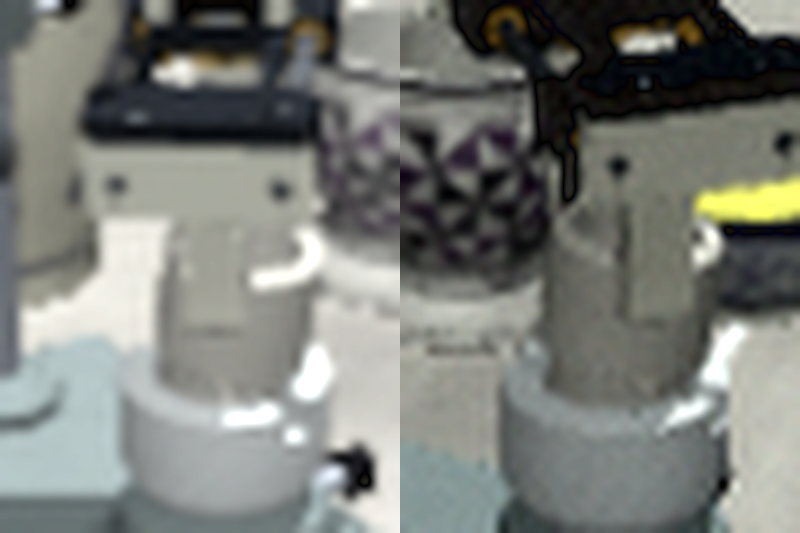

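The mould stands upright on its lugs (force went from -2 to 0 N). I'll firm the grip a bit and turn counter-clockwise, first most of the way to the slot angle.

Call:
arm_command --fingers '[1,1,1,1,1,1,1,1]' --pt "0 0 0" --pt "0 0 0" --pt "0 0 0" --pt "0 0 0" --pt "0 0 0" --pt "0 0 0" --pt "0 0 0" --pt "0 0 0" --roll '[0,0,0.06,0.1,0.1,0.1,0.1,0.05]' --newtons 12

```text
t: 12.2
eef_pos: [0.5491, -0.1875, 0.1681]
ee_rot: [3.124, -0.013, -2.115]
force: [1.3, 1.6, 2.3]
width: 0.0595
```

```bash
python3 z.py L8
```

```text
[1.27 1.59 2.32] [ 0.42 -0.47 -0.23] [ 0.01  0.24 -0.24  0.   -1.11 -0.55]
```

View pics/L8b.png

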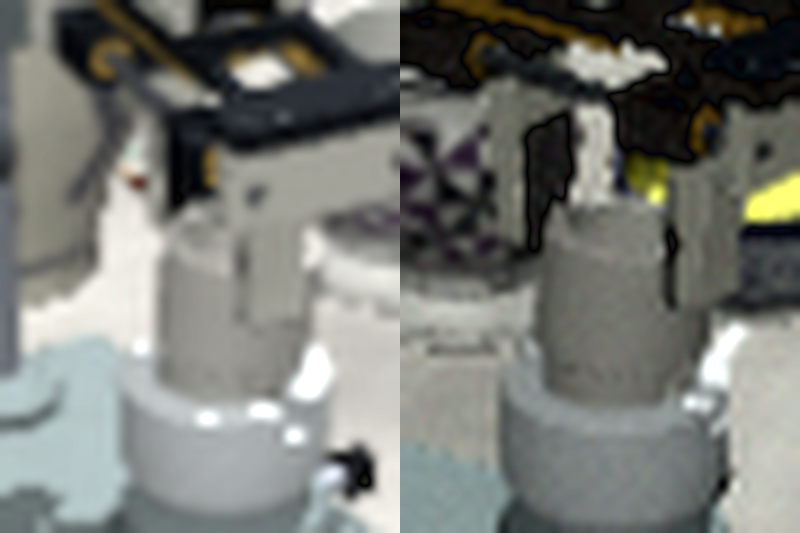

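Turned 0.53 rad with light force. Next I'll continue in smaller turns with slight pressure and watch z.

Call:
arm_command --fingers '[1,1,1,1,1]' --pt "0 0 0" --pt "0 0 0" --pt "0 0 -0.0005" --pt "0 0 -0.0005" --pt "0 0 -0.0005" --roll '[0.06,0.06,0.05,0.04,0.03]'

```text
t: 12.8
eef_pos: [0.5493, -0.1879, 0.1678]
ee_rot: [3.125, -0.014, -1.88]
force: [-0.5, 2.1, 6.0]
width: 0.0596
```

Call:
arm_command --fingers '[1,1,1,1]' --pt "0 0 0" --pt "0 0 0" --pt "0 0 -0.0005" --pt "0 0 0" --roll '[0.03,0.03,0.03,0.03]'

```text
t: 13.2
eef_pos: [0.5495, -0.1877, 0.1673]
ee_rot: [3.125, -0.013, -1.758]
force: [2.0, 1.3, 1.7]
width: 0.0594
```

Call:
arm_command --fingers '[1,1,1,1]' --pt "0 0 -0.001" --pt "0 0 -0.001" --pt "0 0 -0.001" --pt "0 0 0" --roll '[0.03,0.02,0.02,0.02]'

```text
t: 13.6
eef_pos: [0.5501, -0.1886, 0.1663]
ee_rot: [3.127, -0.014, -1.662]
force: [1.6, 0.7, 1.1]
width: 0.0598
```

```bash
python3 z.py L9
```

```text
[1.6  0.69 1.05] [ 0.51 -0.53 -0.39] [ 0.02  0.24 -0.25  0.01 -1.09 -0.11]
```

View pics/L9b.png

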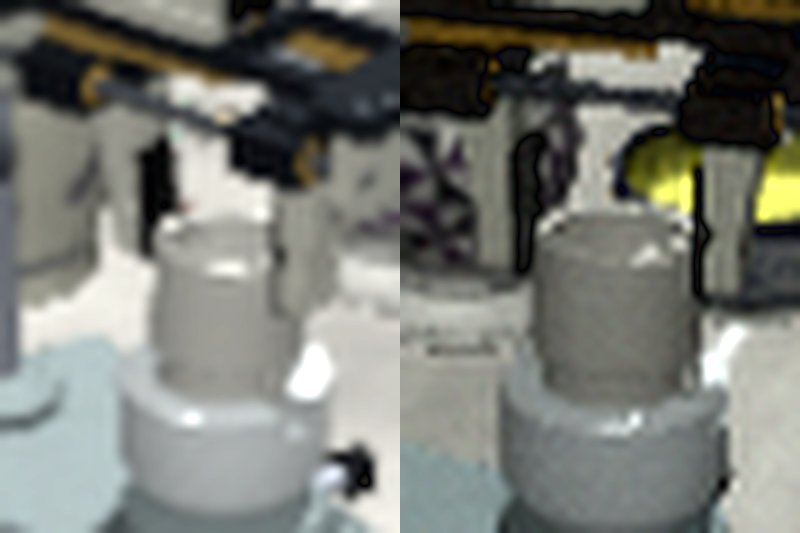

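The turning moment is rising (-0.39 N m) and z has dropped about 2 mm, so the lugs may be at the slot edge. I'll back off the turn slightly with light pressure.

Call:
arm_command --fingers '[1,1,1,1]' --pt "0 0 0" --pt "0 0 -0.001" --pt "0 0 -0.001" --pt "0 0 0" --roll '[-0.02,-0.02,-0.02,-0.02]'

```text
t: 14.1
eef_pos: [0.55, -0.1884, 0.1647]
ee_rot: [3.127, -0.015, -1.748]
force: [1.3, 2.5, 0.5]
width: 0.0596
```

```bash
python3 - <<'E'
from h import *
s=get_state()
for k in("eef_pos","ee_rot","force","moment"): print(k,s[k].round(4))
E
```

```text
eef_pos [ 0.55   -0.1884  0.1647]
ee_rot [ 3.1267 -0.015  -1.7477]
force [1.3248 2.4956 0.544 ]
moment [ 0.6544 -0.4102  0.231 ]
```

Call:
arm_command --fingers '[1,1,1,1]' --pt "-0.002 0.001 0" --pt "-0.001 0 -0.001" --pt "0 0 -0.001" --pt "0 0 0" --roll '[0,-0.02,-0.02,0]'

```text
t: 14.5
eef_pos: [0.5493, -0.1878, 0.1639]
ee_rot: [3.132, -0.016, -1.791]
force: [1.4, 1.5, 2.1]
width: 0.0597
```

```bash
python3 z.py L10
```

```text
[1.45 1.52 2.07] [ 0.53 -0.85  0.2 ] [ 0.02  0.24 -0.26  0.01 -1.08 -0.24]
```

View pics/L10b.png

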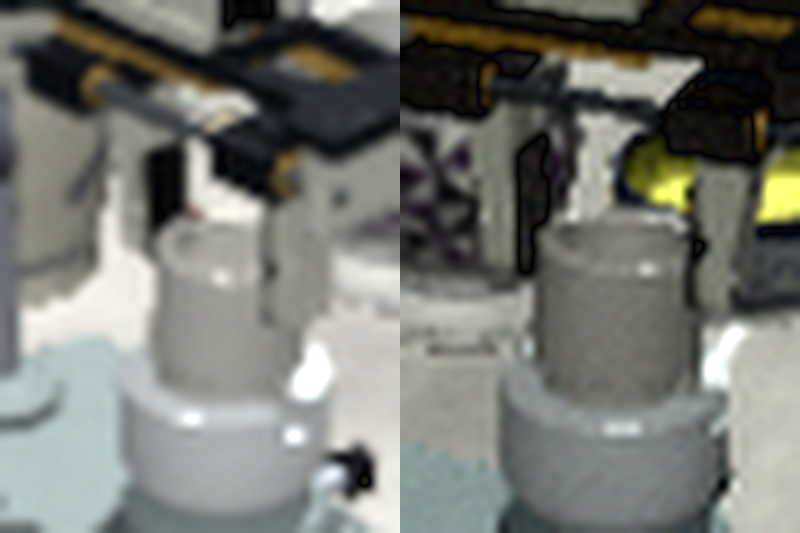

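Neither view shows a clear drop. I'll let go (the mould can stand on its lugs), look at how it stands and regrip without strain.

Call:
arm_command --fingers '[-0.2,-0.6,-1,-1,-1,-1]' --pt "0 0 0" --pt "0 0 0" --pt "0 0 0" --pt "0 0 0.004" --pt "0 0 0" --pt "0 0 0" --roll '[0,0,0,0,0,0]'

```text
t: 15.2
eef_pos: [0.5455, -0.188, 0.1653]
ee_rot: [3.123, -0.017, -1.792]
force: [0.3, -0.4, 0.3]
width: 0.0872
```

```bash
python3 z.py L11; python3 - <<'E'
from h import *
s=get_state(); im=grab_frame("wrist"); print(s["eef_pos"],s["ee_rot"],s["t"]);np.save("w11.npy",np.r_[s["eef_pos"],s["ee_rot"]])
cv2.imwrite("pics/w11.png",im); cv2.imwrite("pics/w11z.png",cv2.resize(im[130:280,220:420],None,fx=4,fy=4,interpolation=cv2.INTER_CUBIC))
E
```

```text
[ 0.32 -0.37  0.32] [ 0.07  0.09 -0.01] [ 0.02  0.24 -0.26  0.01 -1.09 -0.24]
[ 0.54566157 -0.18799889  0.16541064] [ 3.12374027 -0.01677707 -1.79203802] 15.3
```

View pics/L11b.png

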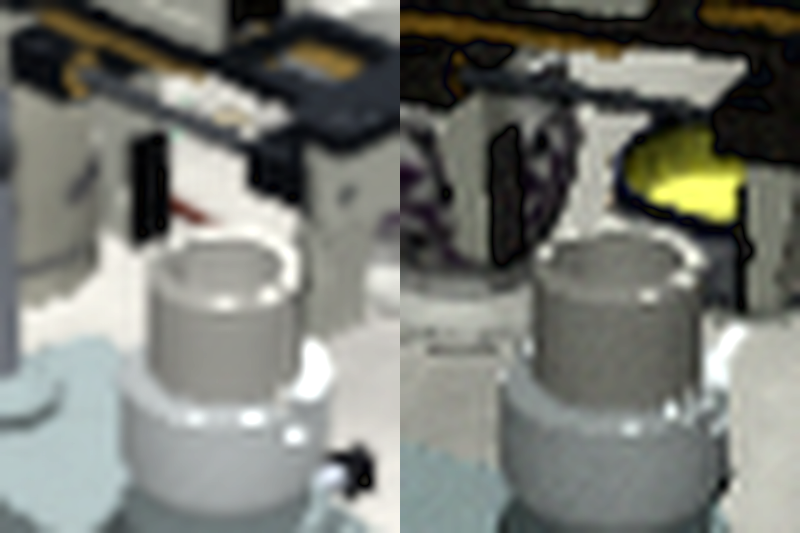

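View pics/w11z.png

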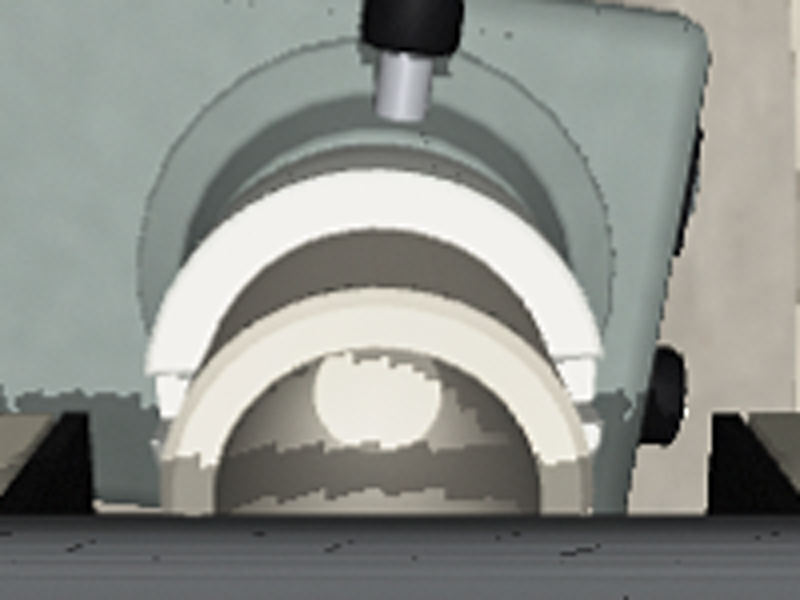

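On release the mould dropped: its top moved from about y=215 to 240 in the scene zoom (≈10 mm), and the wrist view shows it between slots at (175,395) and (580,380). I'll verify against the home pose.

```bash
python3 - <<'E'
from ov import *
sc=cam("scene");si=cam("side")
print(tri([ray(sc,(292+225/8.89,125+268/8.89)),ray(si,(278+220/8.89,127+266/8.89))]))
t=[]
for zt in(.194,.204):
  for nm in("scene","side"):
    im=cv2.imread(f"pics/{nm}_L11.png"); cm=cam(nm); u,v=proj(cm,[[.5468,-.187,.17]])[0].astype(int); u0,v0=u-25,v-35
    c=cv2.resize(im[v0:v0+60,u0:u0+45],(400,533),interpolation=cv2.INTER_LANCZOS4)
    for z,r,col in((zt,.03,(0,0,255)),(zt-.044,.03,(0,255,0)),(.15,.04,(255,0,0))):
        p=(proj(cm,circ(np.array([.5475,-.187,z]),r,np.array([0,0,1.])))-[u0,v0]+.5)*8.89; cv2.polylines(c,[p.astype(np.int32)],True,col,1)
    t.append(c[180:440])
cv2.imwrite("pics/ov11.png",np.vstack([np.hstack(t[:2]),np.hstack(t[2:])]))
E
```

```text
(array([ 0.54797151, -0.18759493,  0.18930373]), [np.float64(2.1998536912892427e-05), np.float64(2.1998536913021325e-05)])
```

View pics/ov11.png

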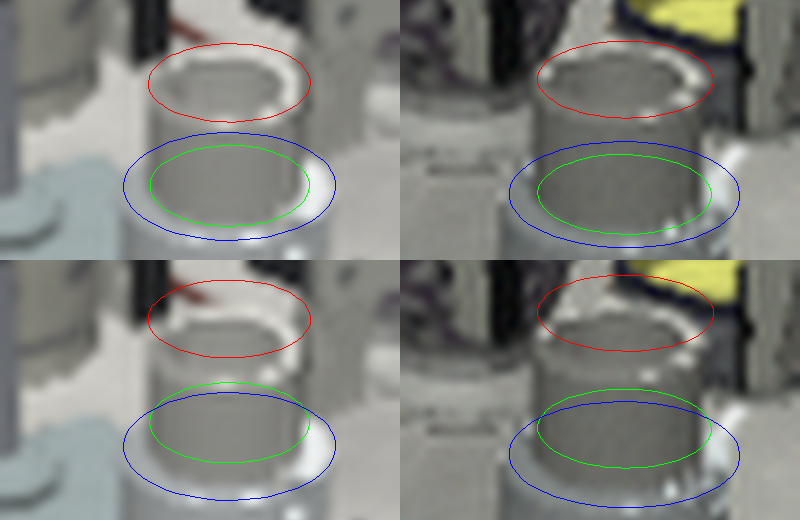

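The home outline (top row, top at z 0.194) matches the pictures and the standing-on-lugs outline (bottom row) does not, so the mould is home. I'll retract straight up and take a final look.

Call:
arm_command --fingers '[-1,-1,-1,-1,-1,-1,-1,-1]' --pt "0.001 0 0.005" --pt "0 0 0.01" --pt "0 0 0.02" --pt "0 0 0.04" --pt "0 0 0.04" --pt "0 0 0.04" --pt "0 0 0.02" --pt "0 0 0" --roll '[0,0,0,0,0,0,0,0]'

```text
t: 16.15
eef_pos: [0.5446, -0.1884, 0.3525]
ee_rot: [3.125, -0.018, -1.792]
force: [-0.2, -0.3, -0.4]
width: 0.0876
```

```bash
python3 z.py L12; python3 - <<'E'
from h import *
s=get_state(); im=grab_frame("wrist"); cm=cam("wrist",s); print(s["eef_pos"],s["ee_rot"],s["t"])
u,v=proj(cm,[[.5475,-.187,.17]])[0].astype(int);print(u,v)
u0,v0=u-50,max(0,v-50);c=cv2.resize(im[v0:v0+100,u0:u0+100],None,fx=6,fy=6,interpolation=cv2.INTER_CUBIC)
cv2.imwrite("pics/w12z.png",c);cv2.imwrite("pics/w12.png",im)
p=[(proj(cm,[[.5475,-.187,z]])[0]-[u0,v0]+.5)*6 for z in(.15,.194)];print(p)
E
```

```text
[-0.2  -0.29 -0.45] [ 0.08 -0.02 -0.02] [ 0.02  0.15  0.05  0.01 -1.49 -0.24]
[ 0.54376005 -0.18796418  0.34941051] [ 3.12145853 -0.01749602 -1.79211619] 16.25
313 184
[array([304.56105316, 287.19034232]), array([304.51512246, 328.65333915])]
```

View pics/L12b.png

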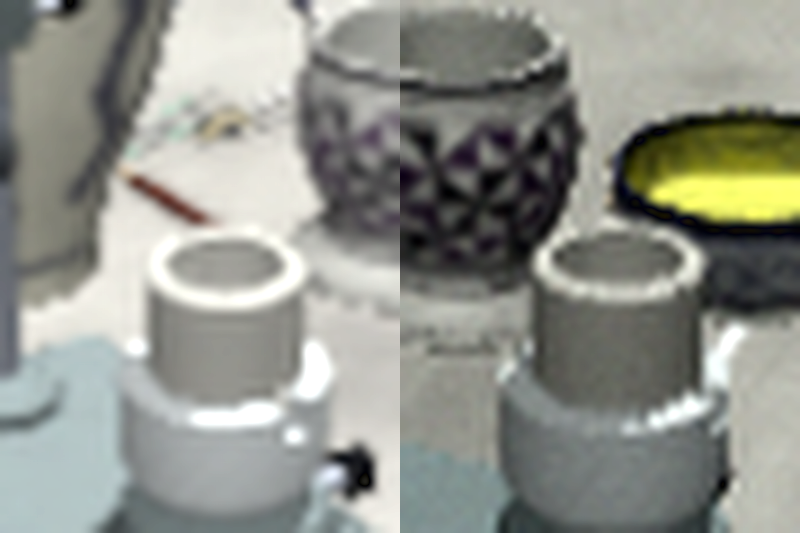

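View pics/w12z.png

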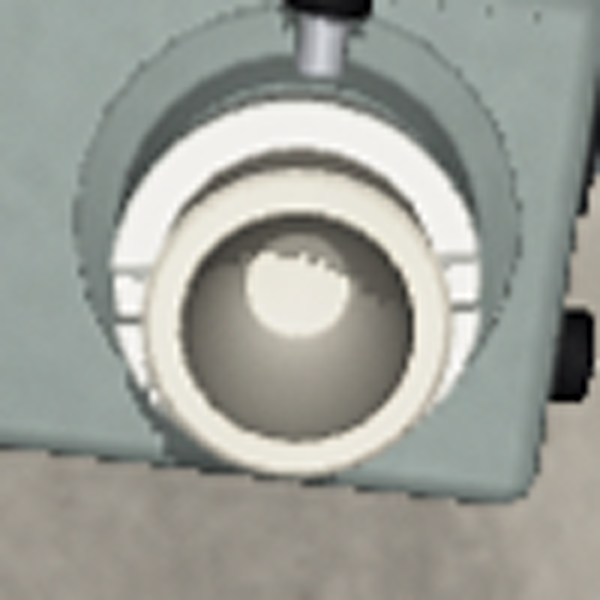

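View pics/side_L12.png

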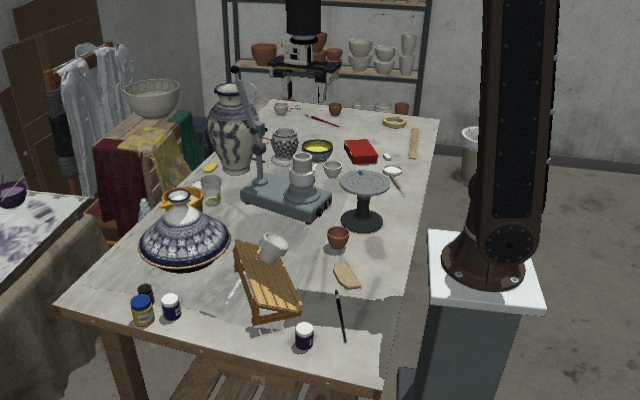

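From above, the mould is concentric with the head and the slots emerge on both sides at (128,295) and (462,280). Apparent sizes put its top about 42 mm nearer the camera than the rim, against an expected 42–43 mm when home. The rim-to-top offset is 41 px, as expected for upright. The saucer mould and bystanders are unchanged, so I'll hand in.

```bash
python3 -c "
from station import *
s=get_state(); print(s['t'],s['force'],s['qd'].round(3)); print(job_done())"
```

```text
16.3 [ 0.18366202  0.91094188 -0.59623397] [ 0.     0.018 -0.025 -0.005  0.003 -0.001]
the job is handed in; nothing more can be done
None
```

The cup mould is in the jigger's cup head, standing upright and released, and I handed the job in at 16.3 s of the 67 s allowed.

- **Fitting:** I gripped the leaning mould across the rack's slope. It swung partly upright while I carried it, and the bore straightened it the rest of the way until it stood on its lugs. I then turned it counter-clockwise under light pressure. Contact force at the wrist showed about 6 N at most.
- **The drop:** I overshot the slots slightly and the turning resistance rose to about 0.4 N m, so I turned back about 0.13 rad. The mould didn't sink while I held it, because the grip was slightly off-centre. It dropped into the slots when I opened the fingers.
- **Last checks:**
  - The side and scene pictures match the home outline, with the mould's top at about 0.194 m, and not the position 10 mm higher on its lugs.
  - The wrist view shows the mould concentric with the head and its top about 42 mm above the rim, as expected at home (42–43 mm). It looks upright.
  - The side view shows the saucer mould still on the rack and everything else in place. The arm stood clear, about 0.16 m above the mould.
- **Disagreement:** one rough hand-picked triangulation of the mould's top gave 0.189 m instead of 0.194 m. I put that down to pixel-picking error, since the outlines and the wrist view agreed with home.

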